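# Book in a radio test frame, flip its kickstand and hold the frame upright

### The job

Book in the test frame: lift the hand-held code reader off its mat, hold it steady for two seconds about 7 cm above the bar-code label on the test stand's deck, window straight down, centred and with its long side along the label's long side, then stand it back upright on the middle of its mat and let go. Next, while the swing frame still rests leaning back, flip the kickstand on its side over centre, towards the robot, until it is all the way down; then take the frame by its top bar, raise it upright and keep it there. Finish while still holding the frame upright by the top bar (let go and it tips back), and leave everything else on the bench where it is.

Things in the scene. Friction and masses are not known exactly. Their poses are not given: they have to be found in the camera images.
- stand: Heavy fixed test stand, green enamel. Origin: centre of underside, on the bench; +x to its rear (away from the robot), +y to its left. Deck 240 (x) by 300 (y) mm, top at z=40 mm. Control box with big chrome knob at x=-50..50, y=-145..-85 mm, knob top z=150 mm. Rubber foot pad 36 by 56 mm at x=-82, y=117, top z=54 mm. Carries the swing frame.
- label (a point): Centre of the white bar-code label, flat on the stand's deck near the front edge, facing up; 34 mm along the stand's x, 66 mm along the stand's y (long side). At stand (-70, 0, 41) mm; axes are the stand's.
- frame_hinge (a point): Middle of the swing frame's hinge axis (along the stand's y), at stand (-10, 0, 70) mm; axes are the stand's. The nickelled frame has two 12 mm square uprights at y=-70 and +70 mm, 172 mm tall above the hinge, a speaker panel between them 15 to 85 mm above the hinge (magnet 29 mm to the rear), and is open between panel and top bar.
- frame (a joint): Lean of the swing frame (rad): 0 = upright, negative = leaning back (to +x of the stand), positive = leaning to the robot. Stops at -0.50 and +0.35. Starts resting back at about -0.50. Weight and a hinge spring draw it back to -0.50 whenever it is let go; holding it takes about 1 to 4 N at the top bar.
- grip_bar: The frame's top bar: round steel bar 16 mm in diameter, 124 mm long along the stand's y, between the tops of the two uprights; it can roll about its own length like a sleeve. Origin: its middle, 170 mm from the hinge axis, in line with the uprights.
- leg_pivot (a point): Pivot of the kickstand on the outer side of the frame's +y upright: in the frame, 90 mm above the hinge and 90 mm to +y. Axes are the frame's (z along the uprights). The kickstand turns about its y axis.
- kickstand (a joint): Angle of the kickstand to the frame (rad): 0 = stowed, pointing up along the upright (0.1 rad to its rear); grows as it swings over the top to the robot; 2.60 = fully down, at its stop. It goes over centre by its weight: with the frame resting back it falls back to 0 if let go below 0.5 and drops by itself to 2.60 beyond 0.75; it takes about 1 N at the toe.
- toe (a point): Middle of the toe, a round steel bar 12 mm in diameter, along the stand's y, sticking outwards from the kickstand's end (free 20 mm either way of this point). 120 mm from the pivot axis, 26 mm outward (+y) of point leg_pivot. The leg is a flat bar 14 by 8 mm.
- reader: Loose hand-held code reader, about 0.18 kg, standing on its window (its whole underside). Origin: centre of underside; z up. Hood 46 (x) by 64 (y) mm up to z=40 mm; above it the handle, 28 (x) by 46 (y) mm, z=40 to 120 mm. It reads straight down, its line along its y (long side); half a turn makes no difference.
- mat: Fixed black rubber mat for the reader, 120 (x) by 130 (y) by 4 mm thick. Origin: centre of its underside, on the bench; its top is at z=4 mm.
- radio_body: Bystander: yellow radio body, 60 by 200 by 120 mm with a low handle to 132 mm, standing. Origin: centre of underside.
- speaker_frame: Bystander: nickel loudspeaker basket, 90 mm across, 24 mm high. Origin: centre of underside.
- dial_cover: Bystander: clear acrylic dial cover, 50 by 90 by 6 mm, lying flat. Origin: centre of underside.
- chassis_tray: Bystander: aluminium chassis tray, 200 by 150 by 30 mm, open top. Origin: centre of underside.
- screwdriver: Bystander: screwdriver lying behind the stand.
- flux_can: Bystander: can, 52 mm across, 110 mm high. Origin: centre of underside.
There are look-alikes about, which are no part of the job. What is shaped like the reader but brown, purple or yellow is not meant.

How it is judged (in metres and radians):
On the way, in this order (a step that is already met when the one before it is completed fails the run):
1. the reader is held steady over the label, looking straight down at it (x of reader in the frame of label between -0.02 and 0.02 m and y of reader in the frame of label between -0.02 and 0.02 m and z of reader in the frame of label between 0.035 and 0.115 m and angle between the x axis of reader and the x axis of label, either way round below 0.26 rad and angle between reader's own z axis and vertical below 0.17 rad and linear speed of reader below 0.03 m/s and contact force between the fingers and reader above 0.5 N), for 1 s.
2. the reader stands on its mat again and is let go (horizontal distance between reader and mat below 0.04 m and angle between reader's own z axis and vertical below 0.12 rad and z of reader in the frame of mat between -0.004 and 0.01 m and contact force between the fingers and reader below 0.05 N and linear speed of reader below 0.02 m/s), for 0.2 s.
3. the kickstand is fully down while the frame still rests leaning back (value of joint kickstand above 2.45 rad and value of joint frame below -0.4 rad), for 0.2 s.
At the end, for the whole second after the job is handed in: The frame is upright to within 0.09 rad (5 degrees), still, held by the gripper's fingers on the top bar (over 0.5 N) and by nothing else; the kickstand is fully down (over 2.45 rad); the reader stands upright within 40 mm of the mat's middle, let go (all of step 2 and value of joint frame between -0.09 and 0.09 rad and velocity of joint frame between -0.1 and 0.1 rad/s and contact force between the fingers and grip_bar above 0.5 N and value of joint kickstand above 2.45 rad); the arm keeps its last pose, push and grip.
It fails at once if another thing on the bench is shoved more than 30 mm or knocked over (distance of any of radio_body, speaker_frame, dial_cover, chassis_tray, screwdriver, flux_can from where it was at the start of the episode above 0.03 m or angle between any of radio_body, speaker_frame, dial_cover, chassis_tray, flux_can's own z axis and vertical above 0.5 rad).
It also fails if it takes over 72 s, if anything falls off the work surface, if the arm or the gripper's body presses on something with over 40 N, if the wrist force passes 120 N, or if a joint passes its speed limit or range.

### The arm

A 6-joint arm with a two-finger parallel gripper is mounted at the origin on the work surface. World frame = base frame: x ahead of the robot, y to its left, z up, the work surface at z = 0. Lengths are in m, angles in degrees, forces in N, time in s.
With the tool pointing down it reaches from about 0.375 to 0.9 m from the base axis. Payload 3.1 kg.
Tool frame: the origin (TCP) lies on the centre line of the jaws, within the pads' length; the fingertips stand 8 mm ahead of it and the grasp point (between the pads) lies 11 mm behind it; z points along the fingers, y is the line along which they close (so a half turn about z gives the same grasp; the last joint's range is limited). The gripper opens to 87 mm and grips with 3 to 60 N. Pads are 19 mm wide; open, the fingers measure 117 mm over their backs; the gripper's body (75 mm by 190 mm) begins 51 mm behind the grasp point.
Start: joints at [66.033, 30.224, 82.088, -0, 67.689, -10.227], TCP at [0.148, 0.607, 0.191] pointing down, gripper open.
Joint ranges: [-176.69, 176.69], [-43.24, 126.21], [12.49, 139.97], [-82, 262], [0, 151.66], [-163.58, 163.58]. Speed limits (degrees/s): [159.86, 159.86, 180, 180, 180, 180].

### API

Orientations are given as a 3x3 rotation matrix whose columns are the frame's x, y, z axes.
In Python, from rig import * gives the robot as it stands.
- The arm moves only by the tool step_arm, never from a script. Its argument "targets" is a list of rows, each a list of 5 numbers: the opening, from -1 (shut) to 1 (fully open), then the shift along the world's x, y, z normalised to -1 to 1, where 1 is 0.25 m, then the turn about the world's z normalised to -1 to 1, where 1 is 180 degrees. In form: [[fingers, x, y, z, turn], ...]. A call has 1 to 20 rows; each row is the pose to reach, as a shift and turn from the pose commanded when the call began, turning the shorter way round; what a row does not reach only later rows make up. A row lasts 1/10 s, in which the tool goes at most 50 mm and 8.59 degrees, less where a joint would pass 70% of its speed; a pose out of reach is approached as far as the arm can. A call with a number of a shift or a turn outside -1 to 1 is refused whole. A call with a gripper value outside its range is refused whole. The fingers move at their own pace and stop on an object; the grip force is fixed at half the most. Time passes only in rows, so rows that repeat a pose let the fingers close. It gives the time, the measured TCP pose, the force, the opening and the grip force at its end, in the units of the state.
- read_state(): the state, without advancing time (a new reading comes with each control period).
- capture(name): name is "scene" or "top"; returns a dict with "color" (384x512x3 uint8, red, green, blue), "mtx" (3x3 intrinsics, pixels), "pose" (4x4, takes a point from camera to world coordinates). Camera axes: x right, y down, z forward; pixel columns grow to the right and rows downward; lengths in m; the calibration is good to about 2 mm. A picture is of the moment at which its call begins. There is no depth.
- hand_in(): hands the job in; it is judged then, once.
The state is a dict: "time_s": time; "joint_positions": joint angles; "qvel": joint speeds; "tau": joint torques, N m; "position": TCP position; "tcp_rot": TCP orientation; "force": force on the tool from outside, world axes, zero at the start; "moment": the same for the moment, N m; "opening": opening from 0.0 (shut) to 1.0 (fully open); "grasp_force": force on a finger pad.
Only numpy, scipy, OpenCV 4.12 (cv2) and the standard library are available. Lean on these libraries where they do the work, as an engineer would, in place of code of your own. Each camera call takes 0.05 s, during which the arm holds its last target. There are 200 camera calls.

## Working session

There is one attempt and no reset: what is moved stays moved. The work goes in short steps, Python scripts to look and compute and a tool call to move; the robot and the scene stay as the last step left them, time stands still between calls to the robot, and variables do not carry over. Pictures are saved under pics/ and viewed, at most 10 in all, crops included, and the job is handed in when it is done.

Besides the shell and the picture viewer there is one more tool, called after "Request:" by a JSON object that holds its "op" and its "data". step_arm: Moves the arm, as the interface text tells. Scaled input: -1 to 1 covers 0.25 m each way for a shift and 180 degrees each way for a turn. Its arguments: {"type":"object","properties":{"targets":{"type":"array","items":{"type":"array","items":{"type":"number"}}}},"required":["targets"]}

```bash
mkdir -p pics; ls; python3 - <<'E'
from rig import *
import cv2,numpy as np
s=read_state(); print(s['time_s'],s['position'],s['tcp_rot'],s['opening'])
for n in("scene","top"):
    c=capture(n); cv2.imwrite(f"pics/{n}0.png",c["color"][:,:,::-1]); np.savez(f"{n}0.npz",**c)
    print(n,c["mtx"],c["pose"])
E
```

```text
pics
0.0 [0.14807677 0.60638542 0.19037413] [[-9.71382729e-01  2.37518010e-01 -8.88461621e-04]
 [ 2.37519345e-01  9.71380799e-01 -1.97587530e-03]
 [ 3.93728590e-04 -2.13035796e-03 -9.99997653e-01]] 1.0012228166936286
scene [[380.32892046   0.         260.28709257]
 [  0.         380.32892046 189.40353183]
 [  0.           0.           1.        ]] [[ 0.55140334  0.65173547 -0.52076408  1.07862116]
 [ 0.83423209 -0.43327344  0.34107324 -0.41161578]
 [-0.00334372 -0.62250703 -0.78260706  1.01883887]
 [ 0.          0.          0.          1.        ]]
top [[464.76497293   0.         251.14728022]
 [  0.         464.76497293 193.36163491]
 [  0.           0.           1.        ]] [[-0.02847309 -0.9917211   0.12521395  0.35771744]
 [-0.9995227   0.02974876  0.00832954 -0.04127015]
 [-0.01198554 -0.12491702 -0.9920948   1.60807778]
 [ 0.          0.          0.          1.        ]]
```

View pics/scene0.png

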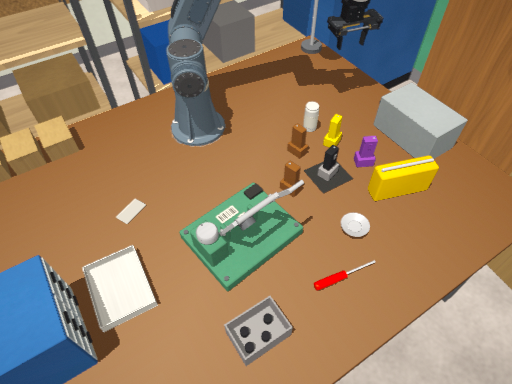

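View pics/top0.png

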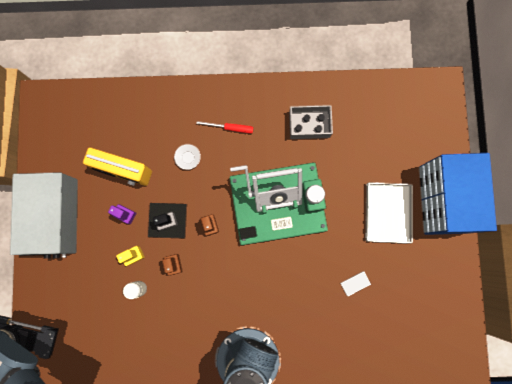

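Scene view: the stand is around (240,235), with the reader (grey hood, black handle) on the mat near (329,165). Top view: stand (279,203), label (282,224), frame bar (277,174), toe (238,168), mat (168,221), brown look-alike (208,225). I'll enlarge these areas and measure.

```bash
cat > h.py <<'E'
import cv2,numpy as np
class Cam:
    def __init__(s,f):
        d=np.load(f) if isinstance(f,str) else f
        s.img=d["color"];s.K=d["mtx"];s.T=d["pose"]
    def ray(s,uv):
        r=s.T[:3,:3]@np.linalg.inv(s.K)@np.array([uv[0],uv[1],1.]);return s.T[:3,3],r/np.linalg.norm(r)
    def plane(s,uv,z):
        o,r=s.ray(uv);return o+r*(z-o[2])/r[2]
    def proj(s,p):
        q=s.K@(s.T[:3,:3].T@(np.asarray(p)-s.T[:3,3]));return q[:2]/q[2]
def tri(a,ua,b,ub):
    o1,r1=a.ray(ua);o2,r2=b.ray(ub)
    t=np.linalg.lstsq(np.c_[r1,-r2],o2-o1,rcond=None)[0]
    p,q=o1+r1*t[0],o2+r2*t[1];return (p+q)/2,np.linalg.norm(p-q)
E
python3 - <<'E'
from h import *
S=Cam("scene0.npz");T=Cam("top0.npz")
def big(c,x,y,w,h,k,): return cv2.resize(c.img[y:y+h,x:x+w,::-1],None,fx=k,fy=k,interpolation=cv2.INTER_CUBIC)
a=big(T,140,150,200,100,4);b=big(S,170,140,200,150,4)
cv2.imwrite("pics/t1.png",a);cv2.imwrite("pics/s1.png",b)
hsv=cv2.cvtColor(T.img,cv2.COLOR_RGB2HSV)
m=cv2.inRange(hsv,(65,90,30),(90,255,255));m[:,:200]=0;m[:,350:]=0
pts=cv2.findNonZero(m);print("green",len(pts))
r=cv2.minAreaRect(pts);print(r)
bx=cv2.boxPoints(r);P=[T.plane(p,.04)for p in bx];print(np.round(P,4),np.mean(P,0))
w=cv2.inRange(hsv,(0,0,170),(179,60,255));w[:215]=0;w[235:]=0;w[:,:265]=0;w[:,300:]=0
w=cv2.morphologyEx(w,cv2.MORPH_CLOSE,np.ones((5,5)))
r=cv2.minAreaRect(cv2.findNonZero(w));print("label",r,T.plane(r[0],.041));bx=cv2.boxPoints(r);print(np.round([T.plane(p,.041)for p in bx],4))
k=cv2.inRange(hsv,(0,0,0),(179,255,60));k[:195]=0;k[245:]=0;k[:,:145]=0;k[:,190:]=0
r=cv2.minAreaRect(cv2.findNonZero(k));print("mat",r,T.plane(r[0],.004));bx=cv2.boxPoints(r);print(np.round([T.plane(p,.004)for p in bx],4))
E
```

```text
green 3773
((278.82086181640625, 203.2384033203125), (69.42213439941406, 89.24934387207031), 80.7066879272461)
[[ 0.617   0.0453  0.04  ]
 [ 0.6578 -0.2575  0.04  ]
 [ 0.4228 -0.2843  0.04  ]
 [ 0.3832  0.0129  0.04  ]] [ 0.52020605 -0.12088434  0.04      ]
label ((281.270263671875, 223.12161254882812), (11.179130554199219, 20.87866973876953), 80.53767395019531) [ 0.45145103 -0.1266768   0.041     ]
[[ 0.4654 -0.0894  0.041 ]
 [ 0.4749 -0.1592  0.041 ]
 [ 0.4376 -0.1639  0.041 ]
 [ 0.4281 -0.0943  0.041 ]]
mat ((166.8546142578125, 219.86183166503906), (36.01333236694336, 33.448089599609375), 1.9091522693634033) [0.47650019 0.26650853 0.004     ]
[[0.4228 0.3309 0.004 ]
 [0.5386 0.327  0.004 ]
 [0.5307 0.2016 0.004 ]
 [0.415  0.2067 0.004 ]]
```

View pics/t1.png

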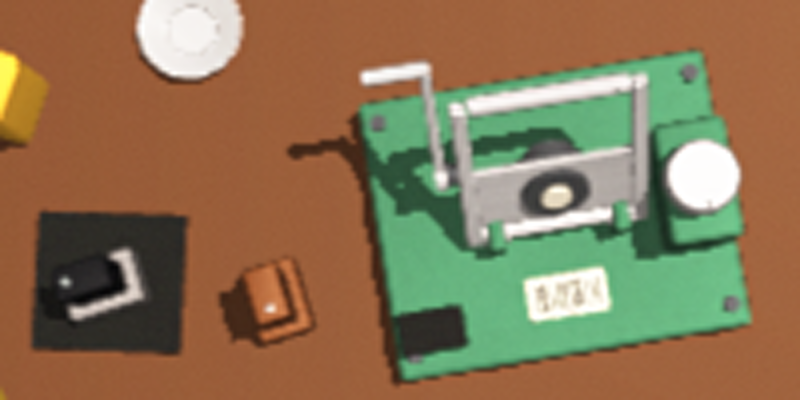

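View pics/s1.png

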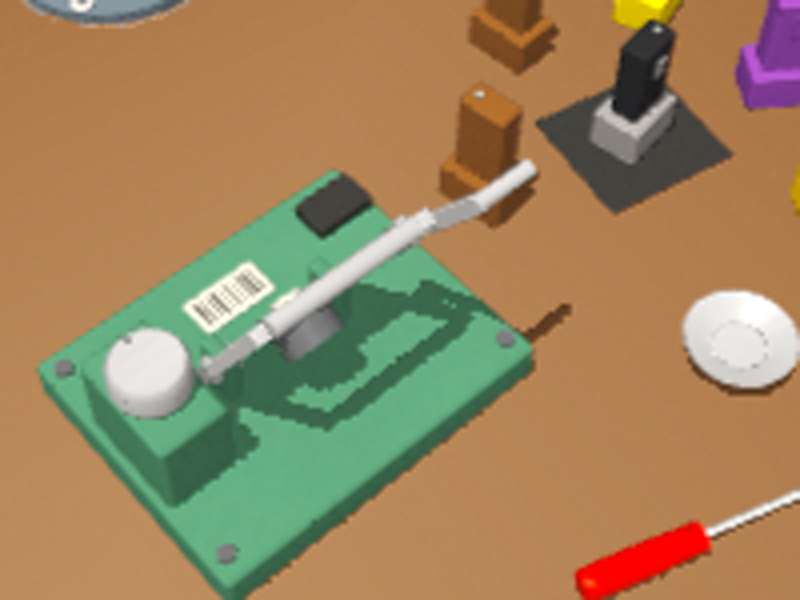

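Crops show: label at crop (567,293) on the deck, leaned-back frame with bar (455–640,105–85), toe (365–430,73) beyond the +y upright, and the reader on the mat turned about 17°. I'll zoom in on the reader and triangulate the landmarks.

```bash
python3 - <<'E'
from h import *
S=Cam("scene0.npz");T=Cam("top0.npz")
def big(c,x,y,w,h,k): return cv2.resize(c.img[y:y+h,x:x+w,::-1],None,fx=k,fy=k,interpolation=cv2.INTER_CUBIC)
cv2.imwrite("pics/r.png",np.hstack([big(T,146,198,40,50,10),big(S,310,140,40,50,10)]))
t=lambda u,v:(140+u/4-.375,150+v/4-.375); s=lambda u,v:(170+u/4-.375,140+v/4-.375)
for n,a,b in [("deckFL",(402,382),(333,172)),("deckFR",(749,323),(40,372)),("deckRL",(360,106),(533,360)),
 ("labFL",(528,321),(240,263)),("labRR",(607,267),(210,333)),("labFR",(610,309),(186,306)),("labRL",(524,278),(271,289)),
 ("matFL",(33,350),(660,78)),("matRR",(186,218),(615,211)),("matRL",(40,212),(732,154)),("matFR",(180,353),(538,124)),
 ("toeEnd",(364,77),(532,168)),("toeIn",(427,68),(470,205)),("barL",(470,104),(420,222)),("barR",(632,84),(262,332))]:
    p,e=tri(T,t(*a),S,s(*b));print(n,np.round(p,4),round(e,4))
E
```

```text
deckFL [0.3821 0.0145 0.0297] 0.0006
deckFR [ 0.4236 -0.2794  0.0289] 0.0026
deckRL [0.6203 0.0449 0.0217] 0.0003
labFL [ 0.4279 -0.0975  0.0378] 0.0088
labRR [ 0.474  -0.1589  0.0452] 0.0052
labFR [ 0.4389 -0.1605  0.0402] 0.0049
labRL [ 0.4649 -0.0933  0.0419] 0.0045
matFL [ 0.4226  0.3407 -0.0127] 0.0106
matRR [0.5305 0.2009 0.0022] 0.0036
matRL [0.5388 0.327  0.0028] 0.0011
matFR [ 0.414   0.2082 -0.0012] 0.0044
toeEnd [0.6052 0.0301 0.2484] 0.0027
toeIn [ 0.6089 -0.0193  0.2482] 0.0032
barL [ 0.5867 -0.0472  0.2257] 0.0047
barR [ 0.5985 -0.173   0.2155] 0.001
```

View pics/r.png

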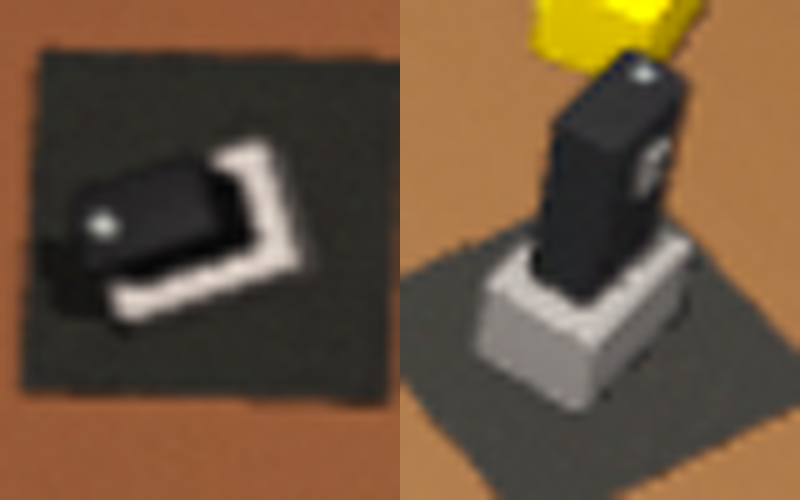

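The crop shows the hood L (corners at top-crop (268,138), (300,268), (118,322)) and the handle top face (78–225,155–270), both matched in the scene half.

```bash
python3 - <<'E'
from h import *
S=Cam("scene0.npz");T=Cam("top0.npz")
t=lambda u,v:(146+u/10-.45,198+v/10-.45); s=lambda u,v:(310+(u-400)/10-.45,140+v/10-.45)
for n,a,b in [("hoodRR",(268,138),(600,345)),("hoodFR",(300,268),(485,285)),("hRR",(205,155),(600,150)),("hFR",(225,228),(555,118)),("hRL",(78,190),(688,85)),("hFL",(85,270),(632,50))]:
    p,e=tri(T,t(*a),S,s(*b));print(n,np.round(p,4),round(e,4))
F=[T.plane(t(*a),.044) for a in((268,138),(300,268),(118,322))];print("hood plane",np.round(F,4),"centre",(F[0]+F[2])/2)
y=F[2]-F[1];print("len",np.linalg.norm(y),"yaw",np.degrees(np.arctan2(-y[0],y[1])));x=F[0]-F[1];print(np.linalg.norm(x),np.degrees(np.arctan2(x[1],x[0])))
H=np.array([T.plane(t(*a),.124) for a in((205,155),(225,228),(78,190),(85,270))]);print("top",H.mean(0))
H=np.array([S.plane(s(*a),.124) for a in((600,150),(555,118),(688,85),(632,50))]);print("topS",H.mean(0),np.round(H,3))
c=np.array([.5205,-.121,0]);a=np.radians(7.8);R=np.array([[np.cos(a),-np.sin(a),0],[np.sin(a),np.cos(a),0],[0,0,1]])
L=lambda p:(c+R@np.array(p)).round(4)
q=-.5;print("label",L([-.07,0,.041]))
fr=lambda y,z,q:L([-.01-np.sin(q)*z*-1*-1,y,.07+np.cos(q)*z]) 
print("bar",fr(0,.17,q),"barEnds",fr(.062,.17,q),fr(-.062,.17,q),"upright",fr(0,.17,0),"pivot",fr(.09,.09,q))
for k in(0,.5,.75,1.0,2.6):
    th=-.1-.5+k; print(k,L([-.01-np.sin(q)*.09-.12*np.sin(th),.116,.07+.09*np.cos(q)+.12*np.cos(th)]))
E
```

```text
hoodRR [0.5033 0.2421 0.0444] 0.0052
hoodFR [0.4584 0.2312 0.0399] 0.0023
hRR [0.4887 0.2446 0.1258] 0.0023
hFR [0.4668 0.241  0.1235] 0.0029
hRL [0.4799 0.2874 0.1238] 0.0013
hFL [0.4544 0.286  0.1196] 0.0011
hood plane [[0.5018 0.24   0.044 ]
 [0.4575 0.2296 0.044 ]
 [0.4412 0.2911 0.044 ]] centre [0.47148142 0.26556629 0.044     ]
len 0.06367188290070498 yaw 14.912187609016778
0.04550079959852199 13.322087878859628
top [0.47220558 0.26425581 0.124     ]
topS [0.47321357 0.26444101 0.124     ] [[0.487 0.245 0.124]
 [0.468 0.242 0.124]
 [0.48  0.288 0.124]
 [0.458 0.283 0.124]]
label [ 0.4511 -0.1305  0.041 ]
bar [ 0.5913 -0.1113  0.2192] barEnds [ 0.5829 -0.0499  0.2192] [ 0.5998 -0.1727  0.2192] upright [ 0.5106 -0.1224  0.24  ] pivot [ 0.5411 -0.0273  0.149 ]
0 [0.6047 0.0076 0.248 ]
0.5 [5.495e-01 1.000e-04 2.684e-01]
0.75 [ 0.5198 -0.004   0.2676]
1.0 [ 0.4913 -0.0079  0.2595]
2.6 [ 0.4295 -0.0164  0.099 ]
```

Request:
{"op": "step_arm", "data": {"targets": [[1, 0.08, -0.08, 0.1, -0.04], [1, 0.16, -0.16, 0.16, -0.08], [1, 0.24, -0.24, 0.2, -0.12], [1, 0.32, -0.32, 0.2, -0.16], [1, 0.4, -0.4, 0.2, -0.2], [1, 0.48, -0.48, 0.2, -0.24], [1, 0.56, -0.56, 0.2, -0.28], [1, 0.64, -0.64, 0.2, -0.32], [1, 0.72, -0.72, 0.2, -0.343], [1, 0.8, -0.8, 0.2, -0.343], [1, 0.8, -0.8, 0.2, -0.343], [1, 0.8, -0.8, 0.2, -0.343]]}}

```text
time_s: 1.3
position: [0.3483, 0.4068, 0.241]
tcp_rot: [[-0.249, 0.968, -0.001], [0.968, 0.249, -0.0], [0.0, -0.001, -1.0]]
force: [1.0, 0.2, -0.4]
opening: 0.997
grasp_force: 0.0
```

Request:
{"op": "step_arm", "data": {"targets": [[1, 0.1, -0.115, 0, 0], [1, 0.2, -0.23, 0, 0], [1, 0.3, -0.345, 0, 0], [1, 0.4, -0.455, 0, 0], [1, 0.495, -0.567, 0, 0], [1, 0.495, -0.567, 0, 0], [1, 0.495, -0.567, -0.1, 0], [1, 0.495, -0.567, -0.2, 0], [1, 0.495, -0.567, -0.3, 0], [1, 0.495, -0.567, -0.4, 0], [1, 0.495, -0.567, -0.5, 0], [1, 0.495, -0.567, -0.57, 0], [1, 0.495, -0.567, -0.624, 0], [1, 0.495, -0.567, -0.624, 0], [1, 0.495, -0.567, -0.624, 0]]}}

```text
time_s: 2.8
position: [0.4714, 0.2665, 0.0854]
tcp_rot: [[-0.252, 0.968, -0.001], [0.968, 0.252, 0.0], [0.0, -0.001, -1.0]]
force: [-0.6, 0.5, 0.1]
opening: 0.994
grasp_force: 0.0
```

Request:
{"op": "step_arm", "data": {"targets": [[-1, 0, 0, 0, 0], [-1, 0, 0, 0, 0], [-1, 0, 0, 0, 0], [-1, 0, 0, 0, 0], [-1, 0, 0, 0, 0], [-1, 0, 0, 0, 0], [-1, 0, 0, 0, 0], [-1, 0, 0, 0, 0], [-1, 0, 0, 0, 0], [-1, 0, 0, 0, 0], [-1, 0, 0, 0, 0], [-1, 0, 0, 0, 0]]}}

```text
time_s: 4.0
position: [0.472, 0.2653, 0.0853]
tcp_rot: [[-0.251, 0.968, -0.0], [0.968, 0.251, -0.0], [0.0, -0.0, -1.0]]
force: [-0.1, 0.7, -0.4]
opening: 0.314
grasp_force: 29.8
```

Request:
{"op": "step_arm", "data": {"targets": [[-1, 0, 0, 0.04, 0], [-1, 0, 0, 0.12, 0], [-1, 0, 0, 0.22, 0], [-1, 0, 0, 0.32, 0], [-1, 0, 0, 0.42, 0], [-1, 0, 0, 0.52, 0], [-1, 0, 0, 0.6, 0], [-1, 0, -0.05, 0.64, 0], [-1, -0.01, -0.15, 0.64, -0.005], [-1, -0.02, -0.25, 0.64, -0.01], [-1, -0.03, -0.35, 0.64, -0.015], [-1, -0.04, -0.45, 0.64, -0.02], [-1, -0.05, -0.55, 0.64, -0.025], [-1, -0.06, -0.65, 0.64, -0.03], [-1, -0.07, -0.75, 0.64, -0.035], [-1, -0.08, -0.8, 0.64, -0.037], [-1, -0.08, -0.8, 0.64, -0.037]]}}

```text
time_s: 5.7
position: [0.4514, 0.0639, 0.2452]
tcp_rot: [[-0.134, 0.991, -0.001], [0.991, 0.134, -0.0], [0.0, -0.001, -1.0]]
force: [-0.5, -0.3, -1.9]
opening: 0.316
grasp_force: 29.8
```

Request:
{"op": "step_arm", "data": {"targets": [[-1, 0, -0.08, 0, 0], [-1, 0, -0.18, 0, 0], [-1, 0, -0.28, 0, 0], [-1, 0, -0.38, 0, 0], [-1, 0, -0.48, 0, 0], [-1, 0, -0.58, 0, 0], [-1, 0, -0.68, 0, 0], [-1, 0, -0.75, 0, 0], [-1, 0, -0.776, 0, 0], [-1, 0, -0.776, -0.04, 0], [-1, 0, -0.776, -0.1, 0], [-1, 0, -0.776, -0.16, 0], [-1, 0, -0.776, -0.2, 0], [-1, 0, -0.776, -0.212, 0], [-1, 0, -0.776, -0.212, 0], [-1, 0, -0.776, -0.212, 0]]}}

```text
time_s: 7.3
position: [0.4526, -0.1285, 0.1927]
tcp_rot: [[-0.137, 0.991, 0.001], [0.991, 0.137, -0.0], [-0.0, 0.001, -1.0]]
force: [-0.7, -0.7, -1.6]
opening: 0.316
grasp_force: 29.8
```

```bash
python3 - <<'E'
from rig import *
from h import *
s=read_state();print(s['position'],s['tcp_rot'][:2,1] if hasattr(s['tcp_rot'],'shape') else s['tcp_rot'])
S=capture("scene");T=capture("top");np.savez("s2.npz",**S);np.savez("t2.npz",**T)
b=lambda c,x,y,w,h,k:cv2.resize(c["color"][y:y+h,x:x+w,::-1],None,fx=k,fy=k,interpolation=cv2.INTER_CUBIC)
cv2.imwrite("pics/hold.png",np.hstack([b(T,230,160,100,100,4),b(S,170,130,100,100,4)]))
E
```

```text
[ 0.45257944 -0.12853403  0.19270632] [0.99054819 0.13716332]
```

View pics/hold.png

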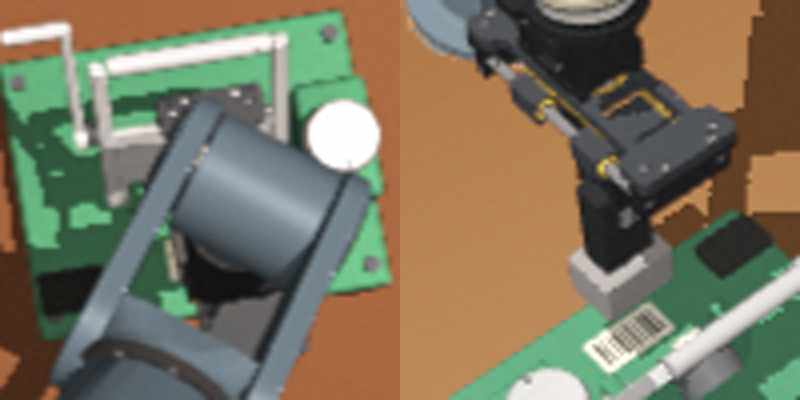

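The reader is held upright over the label with its hood parallel to it: hood at right crop (620,275), label at (630,337). Next I'll hold it there for 2 s.

Request:
{"op": "step_arm", "data": {"targets": [[-1, 0, 0, 0, 0], [-1, 0, 0, 0, 0], [-1, 0, 0, 0, 0], [-1, 0, 0, 0, 0], [-1, 0, 0, 0, 0], [-1, 0, 0, 0, 0], [-1, 0, 0, 0, 0], [-1, 0, 0, 0, 0], [-1, 0, 0, 0, 0], [-1, 0, 0, 0, 0], [-1, 0, 0, 0, 0], [-1, 0, 0, 0, 0], [-1, 0, 0, 0, 0], [-1, 0, 0, 0, 0], [-1, 0, 0, 0, 0], [-1, 0, 0, 0, 0], [-1, 0, 0, 0, 0], [-1, 0, 0, 0, 0], [-1, 0, 0, 0, 0], [-1, 0, 0, 0, 0]]}}

```text
time_s: 9.4
position: [0.4522, -0.1286, 0.1923]
tcp_rot: [[-0.137, 0.991, -0.0], [0.991, 0.137, 0.0], [0.0, -0.0, -1.0]]
force: [0.1, 0.0, -1.3]
opening: 0.319
grasp_force: 29.8
```

Request:
{"op": "step_arm", "data": {"targets": [[-1, 0, 0, 0, 0], [-1, 0, 0, 0, 0], [-1, 0, 0, 0, 0], [-1, 0, 0, 0.05, 0], [-1, 0, 0, 0.12, 0], [-1, 0, 0, 0.18, 0], [-1, 0, 0.05, 0.212, 0], [-1, 0, 0.14, 0.212, 0], [-1, 0, 0.24, 0.212, 0], [-1, 0, 0.34, 0.212, 0], [-1, 0, 0.44, 0.212, 0], [-1, 0, 0.54, 0.212, 0], [-1, 0, 0.64, 0.212, 0], [-1, 0, 0.74, 0.212, 0], [-1, 0, 0.8, 0.212, 0], [-1, 0, 0.8, 0.212, 0]]}}

```text
time_s: 11.0
position: [0.451, 0.0737, 0.245]
tcp_rot: [[-0.14, 0.99, -0.001], [0.99, 0.14, 0.001], [0.001, -0.001, -1.0]]
force: [0.1, 0.3, -1.8]
opening: 0.313
grasp_force: 29.8
```

Request:
{"op": "step_arm", "data": {"targets": [[-1, 0.01, 0.07, 0, 0], [-1, 0.02, 0.17, 0, 0.01], [-1, 0.03, 0.27, 0, 0.015], [-1, 0.04, 0.37, 0, 0.02], [-1, 0.06, 0.47, 0, 0.025], [-1, 0.07, 0.57, 0, 0.03], [-1, 0.09, 0.67, 0, 0.037], [-1, 0.098, 0.75, 0, 0.037], [-1, 0.098, 0.78, 0, 0.037], [-1, 0.098, 0.78, -0.1, 0.037], [-1, 0.098, 0.78, -0.2, 0.037], [-1, 0.098, 0.78, -0.3, 0.037], [-1, 0.098, 0.78, -0.4, 0.037], [-1, 0.098, 0.78, -0.5, 0.037], [-1, 0.098, 0.78, -0.57, 0.037], [-1, 0.098, 0.78, -0.61, 0.037], [-1, 0.098, 0.78, -0.625, 0.037], [-1, 0.098, 0.78, -0.632, 0.037], [-1, 0.098, 0.78, -0.636, 0.037], [-1, 0.098, 0.78, -0.636, 0.037]]}}

```text
time_s: 13.0
position: [0.4772, 0.2665, 0.0871]
tcp_rot: [[-0.251, 0.968, 0.002], [0.968, 0.251, 0.0], [0.0, 0.002, -1.0]]
force: [0.2, -0.3, -1.5]
opening: 0.319
grasp_force: 29.8
```

Request:
{"op": "step_arm", "data": {"targets": [[-1, 0, 0, -0.004, 0], [-1, 0, 0, -0.006, 0], [-1, 0, 0, -0.006, 0]]}}

```text
time_s: 13.3
position: [0.4769, 0.2665, 0.0853]
tcp_rot: [[-0.251, 0.968, 0.001], [0.968, 0.251, 0.0], [-0.0, 0.001, -1.0]]
force: [-0.3, 0.3, 1.0]
opening: 0.321
grasp_force: 29.8
```

Request:
{"op": "step_arm", "data": {"targets": [[0.2, 0, 0, 0, 0], [0.8, 0, 0, 0, 0], [1, 0, 0, 0, 0], [1, 0, 0, 0, 0], [1, 0, 0, 0, 0], [1, 0, 0, 0, 0], [1, 0, 0, 0, 0], [1, 0, 0, 0, 0], [1, 0, 0, 0.06, 0], [1, 0, 0, 0.15, 0], [1, 0, 0, 0.25, 0], [1, 0, 0, 0.4, 0], [1, 0, 0, 0.55, 0], [1, 0, 0, 0.7, 0], [1, 0, 0, 0.8, 0], [1, 0, 0, 0.8, 0]]}}

```text
time_s: 14.9
position: [0.4792, 0.2672, 0.2891]
tcp_rot: [[-0.251, 0.968, 0.009], [0.968, 0.251, 0.003], [0.001, 0.009, -1.0]]
force: [-0.3, -0.4, 0.2]
opening: 0.999
grasp_force: 0.0
```

```bash
python3 - <<'E'
from rig import *
from h import *
S=capture("scene");T=capture("top");np.savez("s3.npz",**S);np.savez("t3.npz",**T)
b=lambda c,x,y,w,h,k:cv2.resize(c["color"][y:y+h,x:x+w,::-1],None,fx=k,fy=k,interpolation=cv2.INTER_CUBIC)
cv2.imwrite("pics/placed.png",np.hstack([b(T,140,130,133,150,3),b(S,250,110,133,150,3)]))
E
```

```text
(no output)
```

View pics/placed.png

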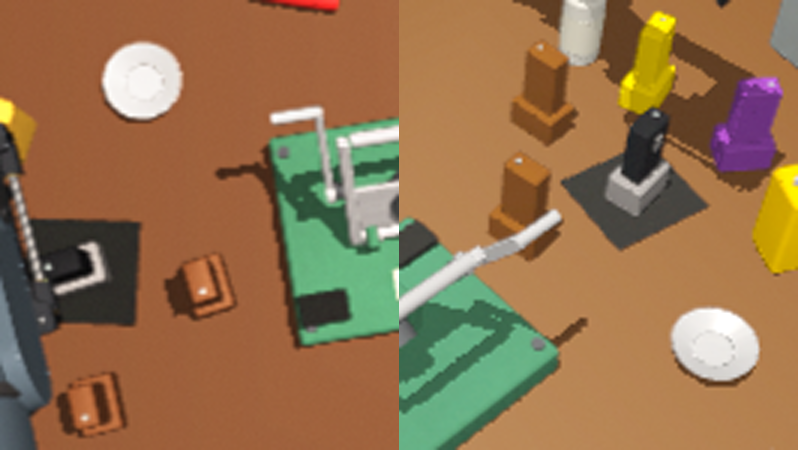

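The reader is upright near the middle of its mat (right half (638,180)), with nothing else moved. Next is the kickstand: close the fingers and go behind the toe.

Request:
{"op": "step_arm", "data": {"targets": [[-1, 0.05, -0.08, 0.08, 0], [-1, 0.1, -0.18, 0.16, -0.01], [-1, 0.18, -0.28, 0.16, -0.02], [-1, 0.26, -0.38, 0.16, -0.037], [-1, 0.34, -0.48, 0.16, -0.037], [-1, 0.42, -0.58, 0.16, -0.037], [-1, 0.5, -0.68, 0.16, -0.037], [-1, 0.57, -0.78, 0.16, -0.037], [-1, 0.63, -0.88, 0.16, -0.037], [-1, 0.668, -0.96, 0.16, -0.037], [-1, 0.668, -0.998, 0.16, -0.037], [-1, 0.668, -0.998, 0.16, -0.037], [-1, 0.668, -0.998, 0.16, -0.037]]}}

```text
time_s: 16.3
position: [0.6427, 0.0177, 0.3245]
tcp_rot: [[-0.137, 0.991, -0.001], [0.991, 0.137, 0.001], [0.001, -0.001, -1.0]]
force: [-0.6, 0.8, 0.9]
opening: 0.013
grasp_force: 0.0
```

Request:
{"op": "step_arm", "data": {"targets": [[-1, 0, 0, -0.08, 0], [-1, 0, 0, -0.16, 0], [-1, 0, 0, -0.24, 0], [-1, 0, 0, -0.3, 0], [-1, 0, 0, -0.326, 0], [-1, 0, 0, -0.326, 0], [-1, -0.04, -0.005, -0.326, 0], [-1, -0.07, -0.01, -0.326, 0], [-1, -0.1, -0.014, -0.326, 0], [-1, -0.13, -0.018, -0.326, 0], [-1, -0.16, -0.022, -0.326, 0]]}}

```text
time_s: 17.4
position: [0.603, 0.0112, 0.2438]
tcp_rot: [[-0.137, 0.991, 0.001], [0.991, 0.137, -0.0], [-0.0, 0.001, -1.0]]
force: [0.9, -0.7, -0.7]
opening: 0.001
grasp_force: 0.0
```

Request:
{"op": "step_arm", "data": {"targets": [[-1, -0.03, -0.004, 0, 0], [-1, -0.06, -0.008, 0, 0], [-1, -0.09, -0.012, 0, 0], [-1, -0.12, -0.016, 0, 0], [-1, -0.15, -0.02, 0, 0], [-1, -0.18, -0.025, 0, 0], [-1, -0.21, -0.029, 0, 0], [-1, -0.24, -0.033, 0, 0], [-1, -0.27, -0.037, 0, 0], [-1, -0.3, -0.041, 0, 0], [-1, -0.33, -0.045, 0, 0], [-1, -0.36, -0.049, 0, 0], [-1, -0.36, -0.049, 0, 0], [-1, -0.36, -0.049, 0, 0], [-1, -0.36, -0.049, 0, 0], [-1, -0.36, -0.049, 0, 0], [-1, -0.36, -0.049, 0, 0], [-1, -0.36, -0.049, 0, 0]]}}

```text
time_s: 19.2
position: [0.5138, -0.0009, 0.2433]
tcp_rot: [[-0.137, 0.991, -0.0], [0.991, 0.137, 0.0], [0.0, -0.0, -1.0]]
force: [0.1, -0.2, -0.5]
opening: 0.006
grasp_force: 0.0
```

```bash
python3 - <<'E'
from rig import *
from h import *
S=capture("scene");T=capture("top");np.savez("s4.npz",**S);np.savez("t4.npz",**T)
b=lambda c,x,y,w,h,k:cv2.resize(c["color"][y:y+h,x:x+w,::-1],None,fx=k,fy=k,interpolation=cv2.INTER_CUBIC)
cv2.imwrite("pics/kick.png",np.hstack([b(T,220,150,115,110,3.478),b(S,180,150,115,110,3.478)]))
E
```

```text
(no output)
```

View pics/kick.png

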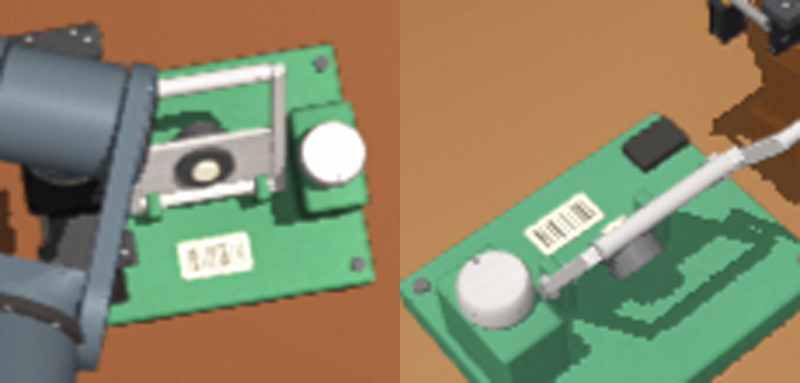

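The leg still seems up at right crop (770,145), and the toe is out of frame. I'll view a wider crop.

```bash
python3 - <<'E'
from h import *
S=Cam("s4.npz");S0=Cam("scene0.npz")
b=lambda c:cv2.resize(c.img[110:240,240:340,::-1],None,fx=4,fy=4,interpolation=cv2.INTER_CUBIC)
cv2.imwrite("pics/kick2.png",np.hstack([b(S0),b(S)]))
print(S.proj([.6047,.0076,.248]),S.proj([.4295,-.0164,.099]),S.proj([.5138,-.0009,.235]))
E
```

```text
[295.13126588 185.32326506] [252.26723746 182.48845829] [272.56064651 168.30404174]
```

View pics/kick2.png

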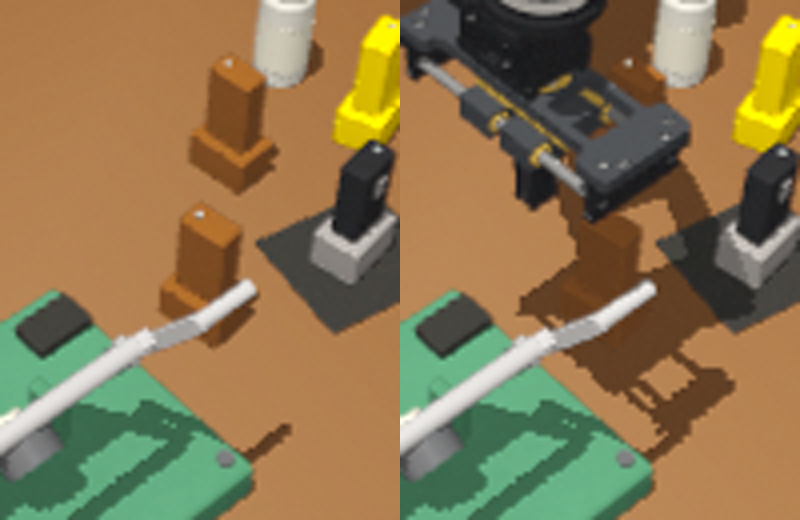

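The toe is still stowed (right crop (650,290)) and the fingertips at about (533,205) appear higher than predicted, so they probably passed over it. I'll check this numerically.

```bash
python3 - <<'E'
from h import *
S=Cam("s4.npz");S0=Cam("scene0.npz");T=Cam("t4.npz")
for u in (269,272,275): print(u,[tuple(int(x) for x in S.img[v,u]) for v in range(152,180,2)])
print([tuple(int(x) for x in S0.img[v,272]) for v in range(152,180,2)])
for z in(.235,.26,.28,.305): print(z,S.proj([.5138,-.0009,z]),T.proj([.5138,-.0009,z]))
# hold check: reader hood bottom corner rear-right in s2, crop(610,320)->
H=(170+(610-400)/4-.375,130+318/4-.375);print("hood RR seen",H)
c=np.array([.4526,-.1285]);a=np.radians(7.8);x=np.array([np.cos(a),np.sin(a)]);y=np.array([-x[1],x[0]])
for z in(.09,.10,.111,.12,.13):
    q=c+.023*x-.032*y;print(z,S.proj([*q,z]))
E
```

```text
269 [(27, 26, 28), (30, 30, 31), (29, 27, 32), (32, 31, 33), (179, 130, 82), (184, 133, 84), (183, 133, 83), (184, 132, 84), (184, 133, 85), (185, 133, 85), (184, 134, 84), (184, 134, 85), (184, 134, 85), (184, 133, 83)]
272 [(50, 51, 54), (36, 35, 36), (36, 36, 38), (32, 32, 33), (38, 34, 34), (118, 84, 57), (183, 132, 82), (183, 133, 82), (183, 132, 84), (184, 133, 84), (184, 132, 83), (183, 131, 84), (184, 133, 84), (185, 134, 84)]
275 [(25, 25, 29), (27, 26, 28), (27, 29, 32), (26, 26, 28), (55, 40, 34), (183, 131, 83), (183, 132, 84), (183, 132, 82), (183, 132, 81), (184, 133, 84), (183, 133, 84), (184, 132, 84), (184, 132, 85), (184, 132, 84)]
[(178, 128, 80), (179, 128, 81), (180, 128, 81), (180, 128, 81), (179, 128, 78), (180, 129, 81), (181, 130, 81), (180, 129, 80), (180, 131, 82), (180, 128, 81), (181, 129, 82), (181, 129, 83), (181, 129, 82), (182, 131, 83)]
0.235 [272.56064651 168.30404174] [241.61796888 199.39148442]
0.26 [272.7632945 162.1453225] [241.34123515 198.43232218]
0.28 [272.93105209 157.0469648 ] [241.1124583  197.63937899]
0.305 [273.14818702 150.44796967] [240.81676117 196.61448938]
hood RR seen (222.125, 209.125)
0.09 [221.50281703 215.62611429]
0.1 [221.21989543 213.69161525]
0.111 [220.90407039 211.53213634]
0.12 [220.64199833 209.74019777]
0.13 [220.34685043 207.72210046]
```

The tips, when shut, sit about 27 mm higher than assumed (seen at v=162, z≈0.265), so they cleared the toe. I'll go back over it and descend 30 mm lower.

Request:
{"op": "step_arm", "data": {"targets": [[-1, 0, 0, 0.12, 0], [-1, 0, 0, 0.24, 0], [-1, 0, 0, 0.33, 0], [-1, 0.1, 0.01, 0.33, 0], [-1, 0.2, 0.025, 0.33, 0], [-1, 0.32, 0.04, 0.33, 0], [-1, 0.44, 0.055, 0.33, 0], [-1, 0.52, 0.067, 0.33, 0], [-1, 0.52, 0.067, 0.33, 0], [-1, 0.52, 0.067, 0.22, 0], [-1, 0.52, 0.067, 0.1, 0], [-1, 0.52, 0.067, 0, 0], [-1, 0.52, 0.067, -0.07, 0], [-1, 0.52, 0.067, -0.12, 0], [-1, 0.52, 0.067, -0.12, 0], [-1, 0.52, 0.067, -0.12, 0]]}}

```text
time_s: 20.9
position: [0.6438, 0.0158, 0.214]
tcp_rot: [[-0.137, 0.991, 0.001], [0.991, 0.137, -0.0], [-0.0, 0.001, -1.0]]
force: [-0.1, -0.4, 0.5]
opening: 0.006
grasp_force: 0.0
```

```bash
python3 - <<'E'
from rig import *
from h import *
s=read_state();p=s['position'];print(p,s['force'])
d=capture("scene");np.savez("s5.npz",**d);S=Cam(d)
for z in(.2,.22,.24):print(z,S.proj([p[0],p[1],z]),S.proj([p[0]+.013,p[1]-.011,z]))
m=(S.img.max(2)<70).astype(int)
for v in range(165,205,2):print(v,''.join('#' if x else '.' for x in m[v,280:330]))
E
```

```text
[0.64376029 0.01575183 0.21403365] [-0.1030274  -0.37011114  0.51715045]
0.2 [305.14254762 204.85304354] [304.85142361 210.03748846]
0.22 [305.82096083 200.34800219] [305.53245252 205.56664259]
0.24 [306.5210061  195.69931192] [306.23543214 200.95169377]
165 ...............#########.#########################
167 .................##.##################..##########
169 ....................###############.....##########
171 ......................##.########.....####.....###
173 ...........#.............##.#####...########......
175 ...........####............###.....############...
177 ............#####.......##...###.....#..#...##....
179 ..............####..............##.......######...
181 .................##...............###.....####....
183 ......................###............##.........##
185 ......................#####........#...###........
187 .......................#######...........###......
189 .......................######..............#......
191 .......................###########................
193 .......................###########.........##.....
195 .......................#########............###...
197 ..........................####................####
199 ..............................................####
201 .............................................#####
203 .............................................#####
```

Request:
{"op": "step_arm", "data": {"targets": [[-1, 0, 0, -0.04, 0], [-1, 0, 0, -0.072, 0], [-1, 0, 0, -0.072, 0], [-1, -0.04, -0.005, -0.072, 0], [-1, -0.07, -0.01, -0.072, 0], [-1, -0.1, -0.014, -0.072, 0], [-1, -0.13, -0.018, -0.072, 0], [-1, -0.16, -0.022, -0.066, 0], [-1, -0.18, -0.025, -0.06, 0]]}}

```text
time_s: 21.85
position: [0.5975, 0.0096, 0.1986]
tcp_rot: [[-0.137, 0.991, -0.001], [0.991, 0.137, 0.0], [0.0, -0.001, -1.0]]
force: [0.6, -0.1, -0.0]
opening: 0.007
grasp_force: 0.3
```

```bash
python3 - <<'E'
from rig import *
from h import *
s=read_state();print(s['position'],s['force'],s['moment'])
d=capture("scene");np.savez("s6.npz",**d);S=Cam(d)
g=S.img.astype(int);lt=(g.min(2)>115)
m=(g.max(2)<70)
for v in range(160,206,2):print(v,''.join('o' if b else '#' if x else '.' for x,b in zip(m[v,262:322],lt[v,262:322])))
E
```

```text
[0.59754498 0.0095553  0.19861136] [ 0.60080106 -0.09698395 -0.02536354] [-0.10106336 -0.06849864 -0.00583596]
160 .........oooo.......######################..#######.........
162 ............oooo.......################....##########.......
164 ..............o...........##########.....#####...###....####
166 ............................########....#######.....###....#
168 ...............####...........###.....############....###...
170 .................####.......#....##.....###..#.###.......###
172 ...................###...oo........##.......###########.....
174 ......................#...............##.....##########.....
176 ..........................##............###....######.......
178 .......................oo.#####............##...............
180 ...................oooooooo.#####..ooo.#......#.............
182 .................oooooooo...#####...oooo....................
184 ................ooooooo.....##########.oooo..............oo.
186 ...............oooooo.......##########...oooo.##...........#
188 .............ooooooo........#########......ooo..###.....####
190 #...........oooooo.............####............o############
192 ..........ooooooo...............................##########..
194 .......oooooooooo...............................########....
196 .....ooooooooooo...............................######.......
198 ..oooooooooooo..................................##..........
200 ooooooooooooo...............................................
202 oooooooo..o.................................................
204 oooooo......................................................
```

The leg is now swinging up with the push (the white band has turned to (288,178)), so I'll continue.

Request:
{"op": "step_arm", "data": {"targets": [[-1, -0.03, -0.004, 0.01, 0], [-1, -0.06, -0.008, 0.02, 0], [-1, -0.09, -0.012, 0.03, 0], [-1, -0.12, -0.016, 0.04, 0], [-1, -0.15, -0.02, 0.04, 0], [-1, -0.18, -0.025, 0.04, 0], [-1, -0.21, -0.029, 0.04, 0], [-1, -0.24, -0.033, 0.04, 0], [-1, -0.27, -0.037, 0.04, 0], [-1, -0.3, -0.041, 0.04, 0], [-1, -0.33, -0.045, 0.03, 0], [-1, -0.36, -0.049, 0.02, 0], [-1, -0.36, -0.049, 0.02, 0], [-1, -0.36, -0.049, 0.02, 0], [-1, -0.36, -0.049, 0.02, 0], [-1, -0.36, -0.049, 0.02, 0], [-1, -0.36, -0.049, 0.02, 0], [-1, -0.36, -0.049, 0.02, 0], [-1, -0.36, -0.049, 0.02, 0]]}}

```text
time_s: 23.8
position: [0.5087, -0.0026, 0.2033]
tcp_rot: [[-0.137, 0.991, 0.0], [0.991, 0.137, -0.0], [-0.0, 0.0, -1.0]]
force: [-0.4, -0.4, 0.0]
opening: 0.004
grasp_force: 0.0
```

```bash
python3 - <<'E'
from rig import *
from h import *
s=read_state();print(s['position'],s['force'])
d=capture("scene");np.savez("s7.npz",**d);S=Cam(d)
g=S.img.astype(int);lt=(g.min(2)>115)
m=(g.max(2)<70)
for v in range(150,206,2):print(v,''.join('o' if b else '#' if x else '.' for x,b in zip(m[v,235:315],lt[v,235:315])))
E
```

```text
[ 0.50874296 -0.00262782  0.20333391] [-0.43670536 -0.43092799  0.02147056]
150 .....................#####..o........##........#####............................
152 ........................#..............##.....######............................
154 .............................##...........##............................##......
156 .............................####.......#...##.......................#####......
158 ...............................####..o.o.###..##..................######........
160 ................................###...oooo.....................######.##........
162 ................................########oooo........oo....o.##########..........
164 ................................##########.oooo.##.......#########..............
166 ................................##########...ooo.###############.............###
168 .................................#######.........############............#######
170 ....................................#............##########............#########
172 ................................................########................########
174 
[... 655 characters left out ...]
....................
190 ................oooooooooo......................................................
192 .........#....#####.oooooooooo..........oo......................................
194 ..........##....#######.oooooooooooooooooooo....................................
196 ............##..#####......oooooooooooooooo.....................................
198 ..............###............oooooooooooo.......................................
200 ...........................ooooooooooooo........................................
202 ........................ooooooooooo..o..........................................
204 .....................ooooooooooo................................................
```

The kickstand is down: toe at (252,182), as predicted. Next, rise, open, and go over the top bar.

Request:
{"op": "step_arm", "data": {"targets": [[-1, 0, 0, 0.12, 0], [-1, 0, 0, 0.26, 0], [-1, 0, 0, 0.4, 0], [0, 0, 0, 0.5, 0], [1, 0.05, -0.07, 0.5, 0], [1, 0.12, -0.16, 0.5, 0], [1, 0.2, -0.26, 0.5, 0], [1, 0.28, -0.36, 0.5, 0], [1, 0.333, -0.434, 0.5, 0], [1, 0.333, -0.434, 0.5, 0], [1, 0.333, -0.434, 0.4, 0], [1, 0.333, -0.434, 0.3, 0], [1, 0.333, -0.434, 0.2, 0], [1, 0.333, -0.434, 0.12, 0], [1, 0.333, -0.434, 0.08, 0], [1, 0.333, -0.434, 0.08, 0], [1, 0.333, -0.434, 0.08, 0]]}}

```text
time_s: 25.55
position: [0.5922, -0.1112, 0.2238]
tcp_rot: [[-0.137, 0.991, 0.001], [0.991, 0.137, -0.0], [-0.0, 0.001, -1.0]]
force: [0.7, -0.6, -0.6]
opening: 0.997
grasp_force: 0.0
```

```bash
python3 - <<'E'
from rig import *
from h import *
s=read_state();p=s['position'];print(p,s['force'],s['opening'])
d=capture("scene");np.savez("s8.npz",**d);S=Cam(d)
u=s['tcp_rot'][:,1];n=s['tcp_rot'][:,0]
for z in(.20,.217,.24,.26): print(z,[S.proj([*(p[:2]+e*u[:2]),z]).round(0) for e in(-.058,-.0435,.0435,.058)])
cv2.imwrite("pics/bar.png",cv2.resize(S.img[110:250,190:330,::-1],None,fx=4.2,fy=4.2,interpolation=cv2.INTER_CUBIC))
E
```

```text
[ 0.59222361 -0.11115965  0.22378775] [ 0.68506928 -0.63176997 -0.60513497] 0.9973075936127629
0.2 [array([241., 200.]), array([244., 203.]), array([266., 224.]), array([270., 227.])]
0.217 [array([240., 196.]), array([244., 199.]), array([266., 220.]), array([270., 224.])]
0.24 [array([240., 191.]), array([243., 194.]), array([266., 215.]), array([270., 218.])]
0.26 [array([240., 186.]), array([243., 189.]), array([266., 210.]), array([270., 214.])]
```

View pics/bar.png

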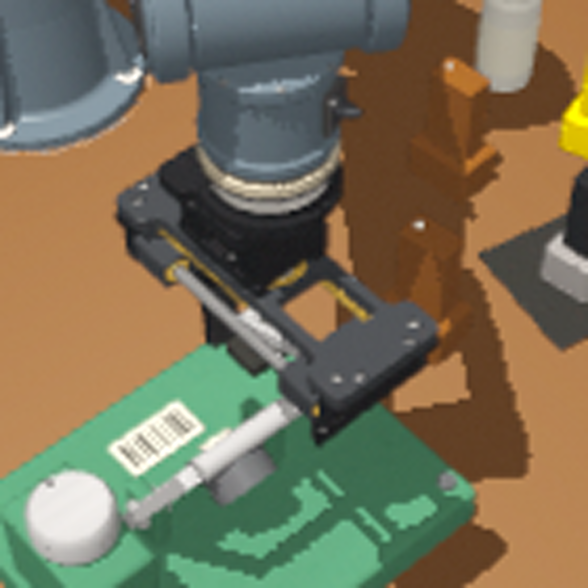

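The open fingers straddle the bar: the rear fingertip at crop (320,440) is about level with the bar at (300,400). I'll go down about 36 mm more.

Request:
{"op": "step_arm", "data": {"targets": [[1, 0, 0, -0.03, 0], [1, 0, 0, -0.06, 0], [1, 0, 0, -0.09, 0], [1, 0, 0, -0.12, 0], [1, 0, 0, -0.145, 0], [1, 0, 0, -0.145, 0]]}}

```text
time_s: 26.2
position: [0.591, -0.1109, 0.1857]
tcp_rot: [[-0.137, 0.991, -0.003], [0.991, 0.137, 0.001], [0.001, -0.002, -1.0]]
force: [0.4, -0.6, 0.5]
opening: 1.001
grasp_force: 0.0
```

Request:
{"op": "step_arm", "data": {"targets": [[-1, 0, 0, 0, 0], [-1, 0, 0, 0, 0], [-1, 0, 0, 0, 0], [-1, 0, 0, 0, 0], [-1, 0, 0, 0, 0], [-1, 0, 0, 0, 0], [-1, 0, 0, 0, 0], [-1, 0, 0, 0, 0], [-1, 0, 0, 0, 0], [-1, 0, 0, 0, 0], [-1, 0, 0, 0, 0], [-1, 0, 0, 0, 0], [-1, 0, 0, 0, 0], [-1, 0, 0, 0, 0]]}}

```text
time_s: 27.6
position: [0.5915, -0.1112, 0.187]
tcp_rot: [[-0.137, 0.991, -0.001], [0.991, 0.137, -0.0], [0.0, -0.001, -1.0]]
force: [-2.2, -0.4, 0.1]
opening: 0.173
grasp_force: 30.0
```

Request:
{"op": "step_arm", "data": {"targets": [[-1, -0.03, -0.004, 0.015, 0], [-1, -0.061, -0.008, 0.03, 0], [-1, -0.092, -0.013, 0.042, 0], [-1, -0.124, -0.017, 0.053, 0], [-1, -0.156, -0.022, 0.062, 0], [-1, -0.189, -0.026, 0.07, 0], [-1, -0.222, -0.031, 0.075, 0], [-1, -0.256, -0.035, 0.08, 0], [-1, -0.29, -0.04, 0.082, 0], [-1, -0.31, -0.042, 0.083, 0], [-1, -0.323, -0.044, 0.083, 0], [-1, -0.323, -0.044, 0.083, 0], [-1, -0.323, -0.044, 0.083, 0], [-1, -0.323, -0.044, 0.083, 0], [-1, -0.323, -0.044, 0.083, 0]]}}

```text
time_s: 29.1
position: [0.5117, -0.122, 0.2082]
tcp_rot: [[-0.137, 0.991, 0.001], [0.991, 0.137, 0.0], [0.0, 0.001, -1.0]]
force: [1.3, 3.1, 3.6]
opening: 0.17
grasp_force: 30.0
```

```bash
python3 - <<'E'
from rig import *
from h import *
s=read_state();print(s['time_s'],s['position'],s['force'],s['opening'],s['grasp_force'])
d=capture("scene");np.savez("s9.npz",**d);S=Cam(d);t=capture("top");np.savez("t9.npz",**t)
c=np.array([.5205,-.121,0]);a=np.radians(7.8);R=np.array([[np.cos(a),-np.sin(a),0],[np.sin(a),np.cos(a),0],[0,0,1]])
for q in(-.5,-.1,0,.1):
    f=lambda x,y,z:S.proj(c+R@np.array([-.01-np.sin(q)*z+np.cos(q)*x,y,.07+np.cos(q)*z+np.sin(q)*x])).round(0)
    th=q-.1+2.6
    print(q,"barR",f(0,-.07,.17),"barL",f(0,.07,.17),"toe",S.proj(c+R@np.array([-.01-np.sin(q)*.09-.12*np.sin(th),.116,.07+.09*np.cos(q)+.12*np.cos(th)])).round(0))
g=S.img.astype(int);lt=(g.min(2)>115)
for v in range(160,232,2):print(v,''.join('o' if b else '.' for b in lt[v,185:285]))
E
```

```text
29.1 [ 0.51170315 -0.12196271  0.20818172] [1.32436711 3.11590554 3.59513727] 0.16982304363325595 29.99882698059082
-0.5 barR [233. 224.] barL [274. 195.] toe [252. 182.]
-0.1 barR [217. 204.] barL [258. 176.] toe [251. 187.]
0 barR [213. 199.] barL [254. 172.] toe [251. 188.]
0.1 barR [209. 196.] barL [250. 169.] toe [252. 190.]
160 ..........................o.........................................................................
162 ....................................................................................................
164 ....................................................................................................
166 ...................................o................................................................
168 ....................................ooo.............................................................
170 .....................................oooo......................................o....................
172 .......................................o............................................................
174 .............................
[... 2311 characters left out ...]
oooooooooooooooooo....oo..............................................
220 ..............................oooooooooooooooooooo..................................................
222 ..................oooooooooo..ooooooooooooooooooooooo...............................................
224 ...............oooooooooooooooooooooooooooooooooooooo...............................................
226 .............ooooooooooooooooooooooooooooooooooooo..................................................
228 ...........ooooooooooooooooooooooooooooo...ooooo....................................................
230 oo........ooooooooooooooooooooooooooooo.............................................................
```

The right upright's top is seen at (214,199), where I predicted (213,199) for upright. I'll ease back 3 mm to keep the toe clear of the foot pad, settle, then hand in.

Request:
{"op": "step_arm", "data": {"targets": [[-1, 0.006, 0.001, 0, 0], [-1, 0.012, 0.002, 0, 0], [-1, 0.012, 0.002, 0, 0], [-1, 0.012, 0.002, 0, 0], [-1, 0.012, 0.002, 0, 0], [-1, 0.012, 0.002, 0, 0], [-1, 0.012, 0.002, 0, 0], [-1, 0.012, 0.002, 0, 0], [-1, 0.012, 0.002, 0, 0], [-1, 0.012, 0.002, 0, 0]]}}

```text
time_s: 30.2
position: [0.5146, -0.1216, 0.2081]
tcp_rot: [[-0.137, 0.991, 0.001], [0.991, 0.137, 0.0], [-0.0, 0.001, -1.0]]
force: [1.3, 4.6, 5.1]
opening: 0.173
grasp_force: 30.0
```

```bash
python3 - <<'E'
from rig import *
from h import *
s=read_state();print(s['time_s'],s['position'],s['force'],s['opening'],s['grasp_force'])
a=np.load("s3.npz")["color"].astype(int);b=capture("scene")["color"].astype(int)
print("reader region diff",np.abs(a-b)[140:185,315:345].mean())
g=b.min(2)>115
for v in range(192,212,2):print(v,''.join('o' if x else '.' for x in g[v,205:235]))
print(hand_in())
E
```

```text
30.2 [ 0.51457798 -0.12161014  0.20811907] [1.30995146 4.63148269 5.06675598] 0.17330891228533282 29.999099671840668
reader region diff 7.184444444444445
192 ................oooooooooooo..
194 .............oooooooooooo.....
196 ...........ooooooooooo........
198 .........oooooooooo...........
200 .......ooooooooo..............
202 ........oooooo................
204 ........oooooo................
206 ........ooooooo.........oooooo
208 ........ooooooo......ooooooooo
210 .........oooooo...oooooooooooo
the job is handed in; nothing more can be done
None
```

The job is handed in, with no verdict returned: I held the reader over the label for about 2 s and stood it back on its mat, flipped the kickstand down on the second try (the first pass went over the toe), and the gripper is holding the frame upright by the top bar.

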